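# Bring a macro lens to its working distance with the knurled focus wheel

### The arm

A 6-joint arm with a two-finger parallel gripper is mounted at the origin on a cart in front of the work surface, level with it; the furniture and walls round the work are solid. World frame = base frame: x ahead of the robot, y to its left, z up, the work surface at z = 0. Lengths are in mm, angles in rad, forces in N, time in s.
With the tool pointing down it reaches from about 350 to 775 mm from the base axis. Payload 7.3 kg.
Tool frame: the origin (TCP) lies at the very end of the fingers, on their centre line; the grasp point (between the pads) lies 19 mm behind it; z points along the fingers, y is the line along which they close (so a half turn about z gives the same grasp; the last joint's range is limited). The gripper opens to 92 mm and grips with 3 to 60 N. Pads are 19 mm wide; open, the fingers measure 130 mm over their backs; the gripper's body (75 mm by 190 mm) begins 47 mm behind the grasp point.
Start: joints at [-1.286, 0.342, 1.524, -0, 1.275, -0.146], TCP at [219.263, -477.042, 226.741] pointing down, gripper open.
Joint ranges: [-2.53, 2.53], [-0.77, 2.02], [0.04, 2.7], [-1, 4.14], [0.28, 2.66], [-3.11, 3.11]. Speed limits (rad/s): [2.57, 2.57, 3.14, 3.14, 3.14, 3.14].

### API

Orientations are given as [roll, pitch, yaw] about the fixed x, y, z axes, in that order (R = Rz(yaw) Ry(pitch) Rx(roll)).
In Python, from plant import bot gives the robot as it stands.
- The arm moves only by the tool apply_moves, never from a script. Its argument "motion" is text: rows parted by semicolons, each of 4 numbers parted by spaces: the shift along the tool's x, y, z in m, then the turn about the tool's z in degrees. A call has 1 to 8 rows; each row shifts and turns the commanded pose from where the row before left it, along the tool's axes as they then stand; what a row does not reach is not made up. A row lasts 1/8 s, in which the tool goes at most 62.5 mm and 10.7 degrees, less where a joint would pass 70% of its speed; a pose out of reach is approached as far as the arm can. A call with a gripper value outside its range is refused whole. "fingers" is the opening, from -1 (shut) to 1 (fully open), set as the call begins (left out, the last holds). The fingers move at their own pace and stop on an object; the grip force is fixed at half the most. Time passes only in rows, so rows that do not move let the fingers close. It gives the time, the measured TCP pose, the force, the opening and the grip force at its end, in the units of the state.
- bot.get_obs(): the state, without advancing time (a new reading comes with each control period).
- bot.capture(name): name is "scene" or "top" or "wrist"; returns a dict with "img" (480x640x3 uint8, blue, green, red), "range_z" (480x640 float32, mm along the optical axis (not along the pixel's ray), 0 where there is no reading), "fx", "fy", "cx", "cy" (pixels), "D" ([k1, k2, p1, p2, k3] as OpenCV has them; the pictures are not rectified), "world_from_camera" (4x4, takes a point from camera to world coordinates); the wrist camera has in their place "mount" (4x4, takes a point from camera to tool coordinates, whose origin is the TCP and whose axes are the flange's). Camera axes: x right, y down, z forward; pixel columns grow to the right and rows downward; lengths in mm; the calibration is good to about 2 mm. A picture is of the moment at which its call begins: read the wrist's pose just before it.
- bot.close_job(): hands the job in; it is judged then, once.
Trained networks look in a picture, given as the dict that the camera call returned (one of the last four; its "shot" number tells which), for a name from the list of things; names that differ only in an ending like _2 or _b are one class to them, and where a whole thing is asked for, a point or a joint stands for the part that bears it (a point fixed in the world has none). Each returns a list of dicts, best first, with "p" (0 to 1); they miss things now and then, are a little off and sometimes report something else, mostly with a low value. They report only what shows in the picture. A call takes as long as a camera call.
- bot.cut_out(picture, thing): "pixels" (480x640 bool, what is visible of it) and "point" ([column, row] in pixels, amid what is visible of it).
The state is a dict: "time": time; "joint_positions": joint angles; "dq": joint speeds; "tau": joint torques, N m; "tool_pos": TCP position; "tcp_rot": TCP orientation; "contact_force": force on the tool from outside, world axes, zero at the start; "moment": the same for the moment, N m; "grip_width": finger opening in mm; "finger_force": force on a finger pad.
Only numpy, scipy, OpenCV 4.12 (cv2) and the standard library are available. Lean on these libraries where they do the work, as an engineer would, in place of code of your own. Each camera call takes 0.05 s, during which the arm holds its last target. There are 200 camera calls.

### The job

Set the camera bench to its working distance: roll the knurled focus wheel under a fingertip until the pointer on the camera carriage stands on the line of the white gauge tongue, without letting the lens run on towards the glass slide, then push the clamp lever over to its stop to lock the setting. Use light fingertip pressure only: pinch and lift nothing, do not push the carriage or the slide holder by hand, and leave the things lying round about where they are.

Things in the scene. Friction and masses are not known exactly. Their poses are not given: they have to be found in the camera images.
- bench: Focusing bench fixed to the desk: dark base 115 x 320 x 12 mm with a rail. Origin on the desk under its middle; z up, y along the rail from camera end to slide end, -x its front, roughly towards the robot. Place and yaw vary. In its frame all that is touched lies at x < -0.06; carriage, lens and light panel stand at x > -0.03 (tongue: x > -0.045) and reach 125 mm above the desk.
- focus_wheel: Knurled dark wheel, 48 mm across, 22 mm wide, in front of the base on a horizontal shaft along the bench's x. Rack and pinion: rolling its top towards the bench's +y moves the carriage to +y, 8 mm per rad (1 mm for 3 mm at the rim); it turns both ways, resists with about 1.5 N at the rim and stays where it is left. Origin at its centre, 36 mm above the desk; its top is at 60 mm.
- wheel_center (a point): Centre of the focus wheel, on its axis, mid-width, 36 mm above the desk.
- carriage: Aluminium carriage 81 x 110 x 12 mm on the rail, carrying a small camera module and a black macro lens 48 mm across that looks along the bench's +y at the slide. Moves only along the bench's y. Origin on the rail top (46 mm above the desk) under its middle.
- pointer_tip (a point): Tip of the small dark triangular pointer on the front edge of the carriage, 59 mm above the desk; it passes just over the white tongue. At the start it is 14 to 34 mm short of the gauge line.
- gauge_line (a point): Middle of the one dark cross line, 2 mm wide, on the white tongue (16 mm wide, 2.5 mm thick) that reaches from the slide holder back along the front of the carriage. Axes as the bench's. The setting is right when the pointer tip has the same y as this line in the bench's frame; the lens front is then 12 mm from the glass slide.
- slide_saddle: Slide holder clamped on the rail: a glass slide upright in a dark frame, a light panel behind it, the gauge tongue in front. Its place on the rail varies; it must not be shifted. Origin on the rail top under it.
- clamp_lever (a joint): Black clamp lever on a vertical stud, on the front of the base between wheel and slide end. 0: it points straight out from the bench (bench -x); it grows as the lever is pushed round clockwise seen from above, towards the bench's +y; 1.25 rad is its stop (locked). Starts at 0 to 0.25, stays where it is left, needs about 2 N at the ball.
- lever_ball (a point): Centre of the ball (15 mm across) at the end of the lever arm, 68 mm from the stud axis, 55 mm above the desk. The arm is a round bar 10 mm thick whose centre line rises from 49 mm above the desk (22 mm from the stud axis) to the ball.
- lever_pivot (a point): Point on the axis of the lever's stud, 55 mm above the desk. The stud with hub is 24 mm across and 47 mm high.
- lens_cap: Black camera body cap, 57 mm across, 9 mm high, lying loose in front of the bench. Bystander. Origin under its middle.
- hex_wrench: Black hexagon key, 22 x 69 x 4 mm, lying loose in front of the wheel. Bystander. Origin under its middle.
- dust_blower: Rubber dust blower, 47 x 93 x 48 mm, lying loose beyond the slide end of the bench. Bystander. Origin under its middle.
- tissue_book: Lens tissue booklet, 74 x 103 x 8 mm, lying loose beyond the slide end of the bench. Bystander. Origin under its middle.
- mailer: Grey plastic slide mailer box, 84 x 35 x 21 mm, lying loose behind the bench. Bystander. Origin under its middle.

How it is judged (in metres and radians):
On the way, in this order (a step that is already met when the one before it is completed fails the run):
1. the pointer is brought onto the gauge line by the wheel (y of pointer_tip in the frame of gauge_line between -0.0015 and 0.0015 m), for 0.3 s.
2. then the clamp lever is pushed over to its stop (value of joint clamp_lever above 1.12 rad), for 0.2 s.
At the end, for the whole second after the job is handed in: the pointer tip is within 1.5 mm of the gauge line along the rail and the carriage is at rest, the clamp lever is within 0.13 rad of its stop (over 1.12 rad), and the slide holder has not shifted by 2 mm (all of step 1 and value of joint clamp_lever above 1.12 rad and linear speed of carriage below 0.003 m/s and distance of slide_saddle from where it was at the start of the episode below 0.002 m); the robot touches nothing.
It fails at once if the lens is run on more than 6 mm past the mark, towards the slide (y of pointer_tip in the frame of gauge_line above 0.006 m).
It fails at once if the carriage or slide holder is touched (contact force between any of the fingers, the arm and carriage above 1 N or contact force between any of the fingers, the arm and slide_saddle above 1 N).
It fails at once if the wheel is pinched or pressed with more than 40 N (contact force between the fingers and focus_wheel above 40 N).
It fails at once if a bystander is shifted by more than 20 mm or lifted (distance of any of lens_cap, hex_wrench, dust_blower, tissue_book, mailer from where it was at the start of the episode above 0.02 m).
It also fails if it takes over 61 s, if anything falls off the work surface, if the arm or the gripper's body presses on something with over 40 N, if the wrist force passes 120 N, or if a joint passes its speed limit or range.

## Working session

There is one attempt and no reset: what is moved stays moved. The work goes in short steps, Python scripts to look and compute and a tool call to move; the robot and the scene stay as the last step left them, time stands still between calls to the robot, and variables do not carry over. Pictures are saved under pics/ and viewed, at most 10 in all, crops included, and the job is handed in when it is done.

Besides the shell and the picture viewer there is one more tool, called after "Call:" as name(argument=value, ...), one argument or row to a line, values as JSON. apply_moves: Moves the arm, as the interface text tells. Its arguments: {"type":"object","properties":{"motion":{"type":"string"},"fingers":{"type":"number"}},"required":["motion"]}

```bash
mkdir -p pics; cat > h.py <<'E'
import numpy as np, cv2
from plant import bot
from scipy.spatial.transform import Rotation as R
def T(c,o=None):
    if 'world_from_camera' in c: return np.array(c['world_from_camera'])
    M=np.eye(4); M[:3,:3]=R.from_euler('xyz',o['tcp_rot']).as_matrix(); M[:3,3]=o['tool_pos']
    return M@np.array(c['mount'])
def K(c): return np.array([[c['fx'],0,c['cx']],[0,c['fy'],c['cy']],[0,0,1.]])
def ray(c,uv,M):
    n=cv2.undistortPoints(np.array(uv,float).reshape(-1,1,2),K(c),np.array(c['D'],float)).reshape(-1,2)
    return np.c_[n,np.ones(len(n))]@M[:3,:3].T, M[:3,3]
def at_z(c,uv,M,z):
    d,o=ray(c,uv,M); return o+d*((z-o[2])/d[:,2])[:,None]
def at_depth(c,uv,M):
    d,o=ray(c,uv,M); uv=np.array(uv).reshape(-1,2).astype(int); return o+d*c['range_z'][uv[:,1],uv[:,0]][:,None]
def proj(c,P,M):
    W=np.linalg.inv(M); return cv2.projectPoints(np.array(P,float).reshape(-1,1,3),cv2.Rodrigues(W[:3,:3])[0],W[:3,3],K(c),np.array(c['D'],float))[0].reshape(-1,2)
E
python3 - <<'E'
from h import *
o=bot.get_obs(); print({k:np.round(v,3) for k,v in o.items()})
for n in ['top','scene']:
    c=bot.capture(n); M=T(c); cv2.imwrite(f'pics/{n}0.png',c['img'])
    print(n, M.round(2).tolist())
    for t in ['bench','focus_wheel','carriage','pointer_tip','gauge_line','slide_saddle','clamp_lever','lever_ball','lever_pivot','hex_wrench','lens_cap']:
        try: r=bot.cut_out(c,t)
        except Exception as e: print(t,e); continue
        for x in r[:2]:
            px=np.argwhere(x['pixels'])[:,::-1]; P=at_depth(c,px,M); ok=c['range_z'][px[:,1],px[:,0]]>0
            print(t,round(x['p'],2),np.round(x['point']),len(px),'med',np.median(P[ok],0).round(1) if ok.any() else None)
E
```

```text
{'time': np.float64(0.0), 'joint_positions': array([-1.286,  0.343,  1.525, -0.   ,  1.275, -0.146]), 'dq': array([ 0.   , -0.   ,  0.002,  0.   , -0.002,  0.001]), 'tau': array([-3.0000e-03, -4.3125e+01, -2.4423e+01,  7.2000e-02,  5.6000e-02,
       -0.0000e+00]), 'tool_pos': array([ 219.145, -476.622,  226.049]), 'tcp_rot': array([-3.14 , -0.   ,  0.431]), 'contact_force': array([0.289, 0.57 , 0.06 ]), 'moment': array([-0.037, -0.005, -0.026]), 'finger_force': np.float64(0.0), 'grip_width': np.float64(92.0)}
top [[0.01, -0.98, 0.19, 414.67], [-1.0, -0.01, 0.01, 180.69], [-0.0, -0.19, -0.98, 1124.26], [0.0, 0.0, 0.0, 1.0]]
bench 0.73 [369. 310.] 44 med [448.8  54.5   3.5]
bench 0.69 [371. 231.] 7906 med [616.8  51.5  49.5]
focus_wheel 0.55 [408. 228.] 2142 med [619.9 -16.2 102.2]
focus_wheel 0.52 [381. 266.] 301 med [543.6  35.6  53.3]
carriage 0.77 [408. 230.] 2239 med [620.5 -16.  101.2]
pointer_tip 0.66 [407. 228.] 2193 med [619.8 -16.1 101.7]
pointer_tip 0.6 [368. 231.] 7878 med [617.1  51.4  49.6]
gauge_line 0.85 [356. 220.] 1362 med [639.3  93.8  59.3]
slide_saddle 0.44 [334. 
[... 750 characters left out ...]
2  86.6  87.3]
pointer_tip 0.94 [390. 324.] 4907 med [615.7 -24.9  99.1]
gauge_line 0.64 [360. 256.] 3550 med [642.5  86.   88.1]
gauge_line 0.16 [389. 322.] 4691 med [615.6 -25.  100.5]
slide_saddle 0.74 [360. 257.] 3508 med [643.2  86.1  88.2]
slide_saddle 0.68 [396. 322.] 4797 med [615.7 -25.3  99.9]
clamp_lever 0.91 [295. 280.] 458 med [552.5 135.7  51.7]
lever_ball 0.75 [298. 280.] 455 med [550.6 136.9  51.7]
lever_ball 0.4 [395. 324.] 4795 med [615.7 -25.   99.7]
lever_pivot 0.56 [372. 310.] 16899 med [608.7  19.4  55. ]
lever_pivot 0.24 [330. 190.] 1636 med [725.1 299.3   8.3]
hex_wrench 0.48 [269. 367.] 126 med [448.4  52.4   3.7]
lens_cap 0.8 [302. 415.] 1243 med [448.6 -45.3   8.3]
```

```bash
python3 - <<'E'
import cv2
a=cv2.imread('pics/top0.png')[180:330,240:440]; cv2.imwrite('pics/topc.png',cv2.resize(a,None,fx=4,fy=4,interpolation=cv2.INTER_CUBIC))
a=cv2.imread('pics/scene0.png')[200:400,240:480]; cv2.imwrite('pics/scenec.png',cv2.resize(a,None,fx=3,fy=3,interpolation=cv2.INTER_CUBIC))
E
```

```text
(no output)
```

View pics/topc.png

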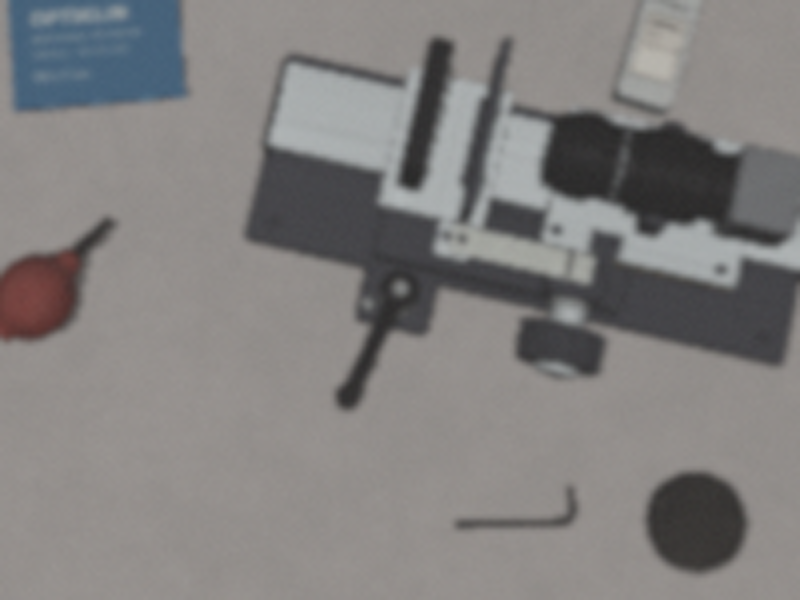

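View pics/scenec.png

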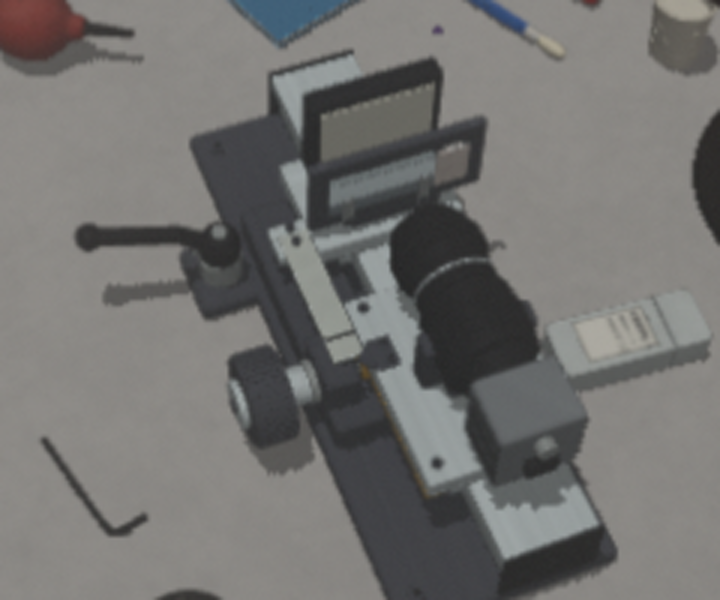

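The top crop shows the wheel at about full-image (380,266), the stud at (340,252), the ball at (327,279), and the gauge line at (382,246). In the scene crop the pointer is the dark triangle near the carriage's front edge, just short of the tongue's end.

```bash
python3 - <<'E'
from h import *
c=bot.capture('top'); M=T(c)
f=lambda p:[p[0]/4+240,p[1]/4+180]
e=at_z(c,[f((247,240)),f((780,362))],M,12); print('base edge',e.round(1)); d=e[0]-e[1]; yaw=np.arctan2(-d[0],d[1]); print('yaw',yaw)
Rb=np.array([[np.cos(yaw),-np.sin(yaw)],[np.sin(yaw),np.cos(yaw)]])
P={n:at_z(c,[f(p)],M,z)[0] for n,p,z in [('wheel',(562,330),60),('ball',(347,397),58),('stud',(400,287),50),('line',(568,264),50+7),('tongue_end',(595,270),57)]}
w=P['wheel'][:2]
for n,p in P.items(): print(n,p.round(1),'rel wheel in bench',((p[:2]-w)@Rb).round(1))
o=bot.get_obs(); c=bot.capture('wrist'); print(np.round(c['mount'],3).tolist(),c['fx'],c['cx'],c['cy'])
E
```

```text
base edge [[607.7 211.5  12. ]
 [539.2 -94.6  12. ]]
yaw -0.22013583104746037
wheel [550.6  36.6  60. ] rel wheel in bench [0. 0.]
ball [513.1 154.4  58. ] rel wheel in bench [-62.4 106.9]
stud [575.2 125.   50. ] rel wheel in bench [ 4.8 91.6]
line [587.8  32.2  57. ] rel wheel in bench [37.3  3.9]
tongue_end [584.5  17.3  57. ] rel wheel in bench [ 37.4 -11.4]
[[0.001, -0.96, -0.281, 77.299], [1.0, 0.001, 0.001, -1.101], [-0.001, -0.281, 0.96, -158.313], [0.0, 0.0, 0.0, 1.0]] 350.68283101504034 316.58981882326304 244.96227839728056
```

Call:
apply_moves(
  motion="0.043 -0.0274 0 0;0.043 -0.0274 0 0;0.043 -0.0274 0 0;0.043 -0.0274 0 0;0.043 -0.0274 0 0;0.043 -0.0274 0 0;0.043 -0.0274 0 0;0.043 -0.0274 0 0",
  fingers=-1,
)

```text
time: 2.3
tool_pos: [441.1, -132.8, 226.9]
tcp_rot: [3.141, -0.0, 0.431]
contact_force: [1.0, -0.6, -0.3]
grip_width: 16.7
finger_force: 0.0
```

Call:
apply_moves(
  motion="0.043 -0.0274 0 0;0.043 -0.0274 0 0;0.043 -0.0274 0 0;0 0 0 9.33;0 0 0 9.33;0 0 0 9.33;0 0 0 9.33;0 0 0 0",
)

```text
time: 3.3
tool_pos: [523.2, -5.7, 226.7]
tcp_rot: [3.142, 0.0, -0.219]
contact_force: [-1.2, -0.0, -0.7]
grip_width: 0.5
finger_force: 0.0
```

Call:
apply_moves(
  motion="0.009 -0.0236 0 0;0.009 -0.0236 0 0;0 0 0.05 0;0 0 0.05 0;0 0 0 0;0 0 0 0",
)

```text
time: 4.05
tool_pos: [552.2, 36.3, 128.5]
tcp_rot: [-3.141, -0.002, -0.219]
contact_force: [1.4, -0.7, 0.5]
grip_width: 0.7
finger_force: 0.0
```

```bash
python3 - <<'E'
from h import *
o=bot.get_obs(); c=bot.capture('wrist'); M=T(c,o); cv2.imwrite('pics/w1.png',c['img']); np.savez('w1.npz',M=M)
print(o['tool_pos'],o['tcp_rot'])
E
```

```text
[552.2233693   36.31060719 128.459777  ] [-3.14129634e+00 -2.47540815e-03 -2.19172058e-01]
```

View pics/w1.png

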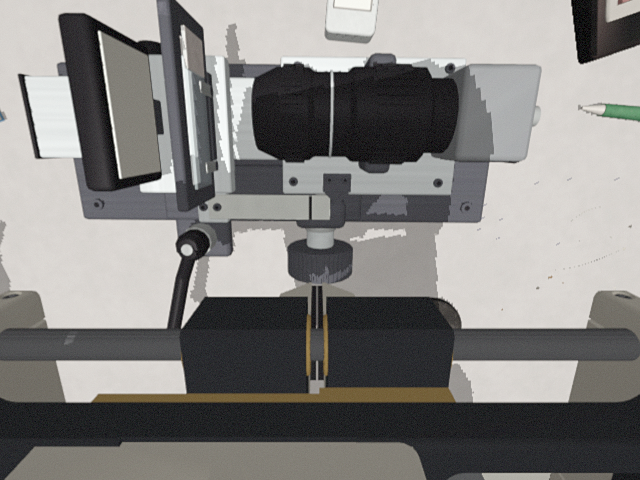

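The wheel is at (320,262), the dark gauge line at (310,207), and the pointer around (337,210), with the bench aligned to the image. I'll zoom in on the pointer and line.

```bash
python3 - <<'E'
from h import *
c=bot.capture('wrist'); o=bot.get_obs(); M=T(c,o)
print(at_z(c,[(320,260),(310,207),(337,210),(189,244)],M,60).round(1), 'tcp px',proj(c,[o['tool_pos']],M))
a=c['img'][165:290,260:400]; cv2.imwrite('pics/w1c.png',cv2.resize(a,None,fx=5,fy=4.8,interpolation=cv2.INTER_CUBIC))
E
```

```text
[[551.8  35.6  60. ]
 [589.   34.1  60. ]
 [583.2  17.3  60. ]
 [582.2 119.6  60. ]] tcp px [[319.50217393 303.32550141]]
```

View pics/w1c.png

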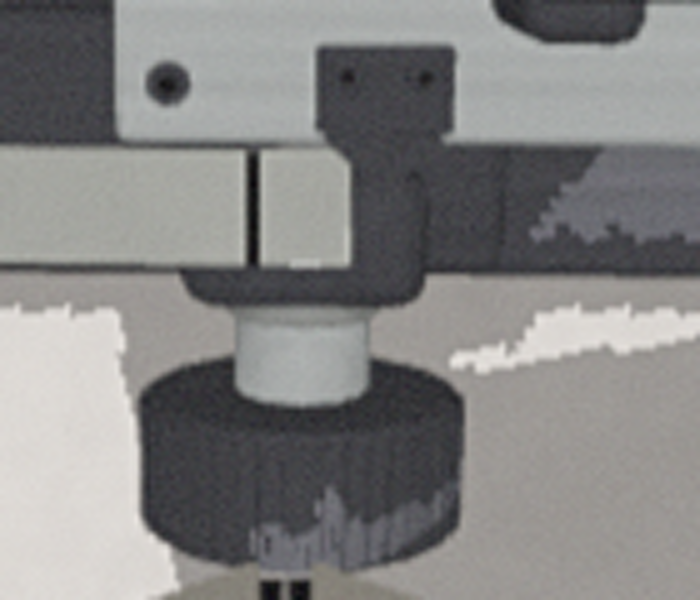

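Call:
apply_moves(
  motion="-0.006 0.008 0.02 0;0 0 0.025 0;0 0 0.019 0;0 0 0 0;0 0 0 0",
)

```text
time: 4.78
tool_pos: [544.6, 29.9, 64.4]
tcp_rot: [-3.141, -0.003, -0.22]
contact_force: [-0.3, 0.4, -0.2]
grip_width: 0.7
finger_force: 0.0
```

Call:
apply_moves(
  motion="0 0 0.001 0;0 0 0.001 0;0 0 0.001 0;0 0 0 0;0 0 0 0",
)

```text
time: 5.4
tool_pos: [543.6, 30.0, 59.9]
tcp_rot: [3.142, -0.0, -0.221]
contact_force: [-0.2, 0.3, 2.2]
grip_width: 0.3
finger_force: 1.0
```

Call:
apply_moves(
  motion="0 0 0.001 0;0 0 0 0;0 0 0 0",
)

```text
time: 5.78
tool_pos: [543.7, 29.9, 59.6]
tcp_rot: [-3.142, -0.001, -0.22]
contact_force: [-2.2, 0.9, 9.5]
grip_width: 0.3
finger_force: 4.4
```

Call:
apply_moves(
  motion="0 -0.004 0 0;0 -0.004 0 0;0 -0.004 0 0;0 -0.004 0 0;0 0 0 0",
)

```text
time: 6.4
tool_pos: [547.2, 45.9, 58.8]
tcp_rot: [-3.141, -0.001, -0.22]
contact_force: [0.3, 0.5, 3.1]
grip_width: 0.7
finger_force: 1.7
```

```bash
cat >> h.py <<'E'
def gap(name=None):
    "bench-y of tongue line and pointer bracket via columns; saves crop"
    o=bot.get_obs(); c=bot.capture('wrist'); M=T(c,o)
    yaw=-0.2201; by=np.array([-np.sin(yaw),np.cos(yaw),0]); bx=np.array([np.cos(yaw),np.sin(yaw),0])
    L=np.array([589.,34.1,57]); uv=proj(c,[L],M)[0]
    print('tool',np.round(o['tool_pos'],1),'F',np.round(o['contact_force'],1),'t',o['time'],'line px',uv.round(1))
    u,v=uv.astype(int); u0,v0=u-60,v-50
    if name: cv2.imwrite(f'pics/{name}.png',cv2.resize(c['img'][v0:v0+100,u0:u0+130],None,fx=6,fy=6,interpolation=cv2.INTER_CUBIC)); print('crop origin',u0,v0)
    return c,o,M,uv,by,bx
E
python3 - <<'E'
from h import *
gap('s1')
E
```

```text
tool [547.2  45.9  58.8] F [0.3 0.5 3.1] t 6.4 line px [324.9 216.5]
crop origin 264 166
```

View pics/s1.png

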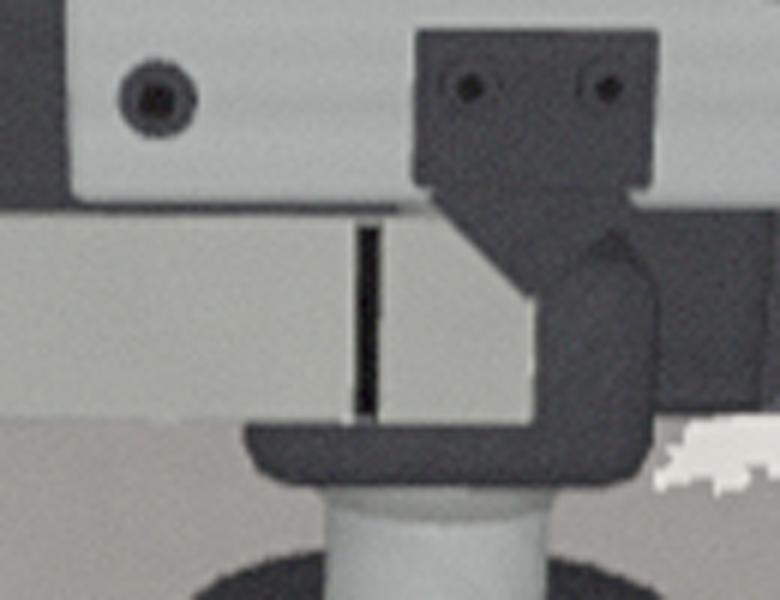

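The pointer tip is at crop (535,297) and the line at x=368. That is 27.9 px, or about 13 mm, still to go, with about 4.6 mm gained by that stroke. Two more strokes can add at most 12 mm.

Call:
apply_moves(
  motion="0 0 -0.006 0;0 0.018 0 0;0 0 0.006 0;0 0 0 0;0 -0.0045 0 0;0 -0.0045 0 0;0 -0.0045 0 0;0 -0.0045 0 0",
)

```text
time: 7.45
tool_pos: [547.3, 45.2, 59.1]
tcp_rot: [3.141, -0.001, -0.221]
contact_force: [0.4, 0.0, 2.0]
grip_width: 0.3
finger_force: 0.7
```

Call:
apply_moves(
  motion="0 0 -0.006 0;0 0.018 0 0;0 0 0.006 0;0 0 0 0;0 -0.0045 0 0;0 -0.0045 0 0;0 -0.0045 0 0;0 -0.0045 0 0",
)

```text
time: 8.45
tool_pos: [547.3, 45.1, 59.1]
tcp_rot: [3.142, -0.001, -0.221]
contact_force: [0.1, -1.2, 2.5]
grip_width: 0.7
finger_force: 0.8
```

Call:
apply_moves(
  motion="0 0 -0.006 0;0 0 0 0",
)

```text
time: 8.7
tool_pos: [547.0, 45.4, 64.8]
tcp_rot: [-3.142, -0.0, -0.221]
contact_force: [0.4, 0.2, 0.4]
grip_width: 0.5
finger_force: 0.0
```

```bash
python3 - <<'E'
from h import *
gap('s2')
E
```

```text
tool [547.   45.4  64.8] F [0.4 0.2 0.4] t 8.7 line px [323.4 213.8]
crop origin 263 163
```

View pics/s2.png

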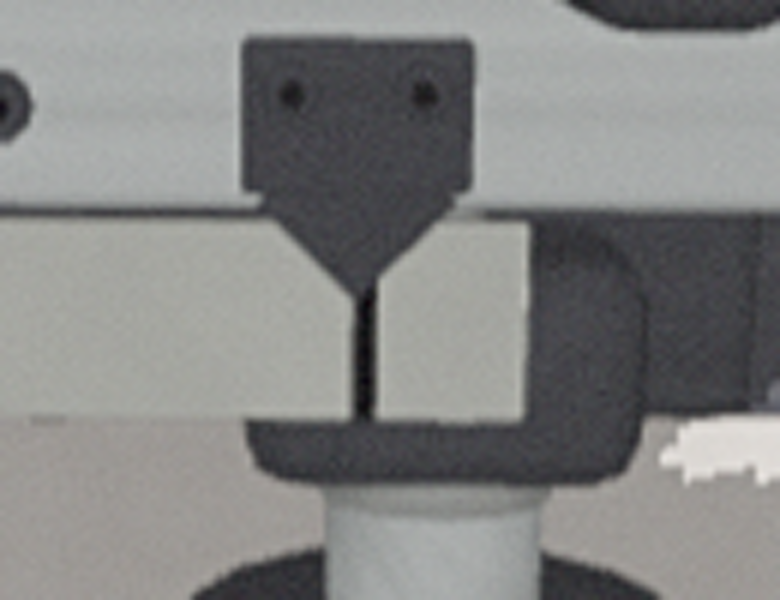

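The pointer's triangle ends on the line: its edges intersect at crop x≈361 and the line is at x≈365. That is about 0.35 mm past the mark, well within tolerance. Next is the clamp lever.

Call:
apply_moves(
  motion="0 0 -0.02 0;-0.0275 -0.034 0 0;-0.0275 -0.034 0 0;0 0 0 0;0 0 0 0",
)

```text
time: 9.38
tool_pos: [508.5, 123.7, 84.6]
tcp_rot: [3.141, -0.0, -0.22]
contact_force: [-0.6, 0.1, -0.7]
grip_width: 0.7
finger_force: 0.0
```

```bash
python3 - <<'E'
from h import *
o=bot.get_obs(); c=bot.capture('wrist'); M=T(c,o); cv2.imwrite('pics/l1.png',c['img'])
print(o['tool_pos'], proj(c,[[575.2,125,50],[513.1,154.4,58],o['tool_pos']],M).round())
E
```

```text
[508.5087259  123.65273794  84.64326647] [[290. 165.]
 [265. 286.]
 [320. 303.]]
```

View pics/l1.png

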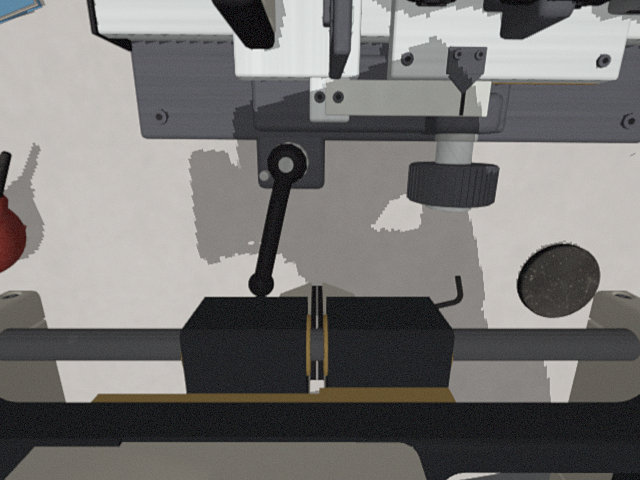

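The ball is at (261,285) and the stud at (288,163), matching the prediction within about 2 mm. The pointer is still on the line. I'll lower the finger and push.

Call:
apply_moves(
  motion="0 0 0.02 0;0 0 0.0165 0;0 0 0 0;0.005 -0.012 0 0;0.001 -0.009 0 0;0.001 -0.009 0 0;0.0034 -0.0084 0 0;0.0034 -0.0084 0 0",
)

```text
time: 10.42
tool_pos: [532.0, 167.2, 48.3]
tcp_rot: [3.141, 0.0, -0.22]
contact_force: [-1.2, -2.8, 1.4]
grip_width: 0.3
finger_force: 1.2
```

Call:
apply_moves(
  motion="0.0057 -0.007 0 0;0.0057 -0.007 0 0;0.005 -0.0036 0 0;0.005 -0.0036 0 0;0 0 0 0",
)

```text
time: 11.05
tool_pos: [552.2, 180.4, 47.0]
tcp_rot: [3.134, 0.012, -0.22]
contact_force: [-16.4, -12.9, 11.5]
grip_width: 0.4
finger_force: 11.6
```

```bash
python3 - <<'E'
from h import *
o=bot.get_obs(); c=bot.capture('wrist'); M=T(c,o); cv2.imwrite('pics/l2.png',c['img'])
p=np.array([574.5,125.5,50])
for q in (0.9,1.0,1.12,1.25):
    b=np.array([-np.cos(q),np.sin(q)])*68; a=-.22; print(q,proj(c,[p+[b[0]*np.cos(a)-b[1]*np.sin(a),b[0]*np.sin(a)+b[1]*np.cos(a),6]],M).round())
print(o['tool_pos'],o['contact_force'],proj(c,[p],M).round())
E
```

```text
0.9 [[310. 328.]]
1.0 [[302. 318.]]
1.12 [[293. 304.]]
1.25 [[286. 288.]]
[552.22586737 180.44193497  47.02882212] [-16.41964407 -12.93460064  11.51123191] [[426. 239.]]
```

View pics/l2.png

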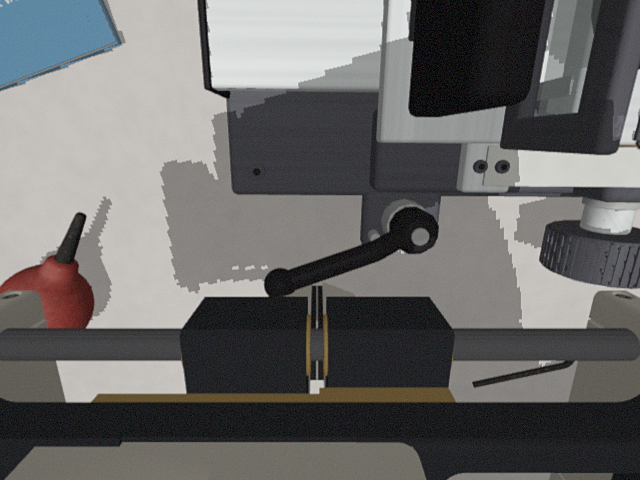

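The ball is at (280,282), where 1.25 rad was predicted, and the force has risen to about 24 N, so the lever is on its stop. I'll back off and check.

Call:
apply_moves(
  motion="0 0 0 0;-0.01 0.004 0 0;-0.015 0.005 0 0;0 0 -0.03 0;0 0 -0.03 0;0.02 0.05 -0.02 0;0.02 0.05 0 0;0 0 0 0",
)

```text
time: 12.1
tool_pos: [549.1, 70.4, 128.3]
tcp_rot: [-3.141, -0.001, -0.225]
contact_force: [-0.1, 0.2, -0.8]
grip_width: 0.4
finger_force: 0.0
```

```bash
python3 - <<'E'
from h import *
c,o,M,uv,_,_=gap()
print(proj(c,[[574.5,125.5,50]],M)); cv2.imwrite('pics/f.png',c['img'][0:330])
E
```

```text
tool [549.1  70.4 128.3] F [-0.1  0.2 -0.8] t 12.1 line px [359.6 189.4]
[[233.87379021 237.60317797]]
```

View pics/f.png

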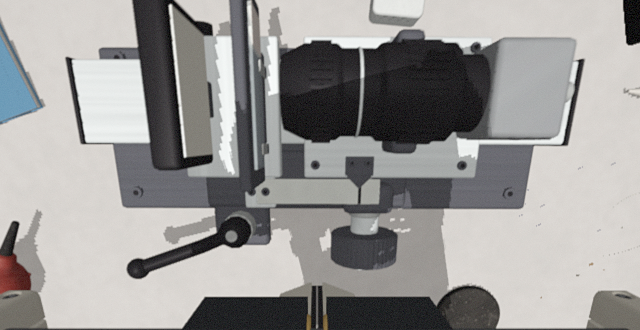

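The lever is at about 1.24 rad (stud (234,235), ball (138,268)), the pointer is on the line at (359,190), and the arm is clear.

```bash
python3 -c "
from plant import bot
print(bot.close_job())"
```

```text
the job is handed in; nothing more can be done
None
```

I rolled the pointer onto the gauge line (about 0.35 mm past, by the camera), pushed the clamp lever to its stop (about 1.24 rad), and handed the job in with the arm clear; it returned no verdict.

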